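# Bench tools back on their shadow pads

## Task

Clear up the blade-straightening bench: put the whetstone, the V-block, the star knob and the round bench anvil each back on the black pad whose yellow silhouette has its shape, upright, inside the silhouette and lined up with it. The whetstone is brittle, so set it down gently instead of dropping it, and leave the green oil can standing where it is.

Things in the scene. Friction and masses are not known exactly. Their poses are not given: they have to be found in the camera images.
- whetstone: Loose whetstone, a flat bar 110 (x) x 42 (y) x 24 mm high, terracotta brown below and orange on top, about 0.26 kg. Origin: centre of its underside, z up, x along its length; it looks the same after a half turn. Belongs on pad_long. Lies on the bench at any yaw at the start.
- vblock: Loose V-block, a blue steel block 60 (x) x 46 (y) x 38 mm high with a bright V groove 24 mm wide and 12 mm deep along x in its top, about 0.6 kg. Origin: centre of its underside, z up; its flat sides at y = +-23 mm are full height and good to grip. Same after a half turn. Belongs on pad_short with its x (groove) along the pad's x.
- star_knob: Loose red clamp knob lying flat: four arms in a plus shape, 60 mm from tip to tip along both x and y, each arm 18 mm wide and 16 mm high, and in the middle a round upright boss of 32 mm diameter rising to 46 mm, to be gripped above the arms. About 0.22 kg. Origin: centre of its underside, z up; same after a quarter turn. Belongs on pad_cross.
- disc_anvil: Loose round bench anvil, a bright steel disc of 58 mm diameter and 26 mm height with a brass spot on top, about 0.5 kg. Origin: centre of its underside, z up. Its yaw does not matter. Belongs on pad_round.
- pad_long: Fixed black rubber pad lying on the bench, 140 (x) x 76 (y) x 4 mm, with a flat yellow silhouette in its middle: a long rectangle 126 (x) x 58 (y) mm, for the whetstone. Origin: centre of the underside, right below the silhouette's centre; z up, the pad's top is at +4 mm. x runs along the pad's long side. May stand anywhere in the work area, its long side within 0.2 rad of world y.
- pad_short: Fixed black rubber pad lying on the bench, 140 (x) x 76 (y) x 4 mm, with a flat yellow silhouette in its middle: a short rectangle 76 (x) x 58 (y) mm, for the V-block. Origin: centre of the underside, right below the silhouette's centre; z up, the pad's top is at +4 mm. x runs along the pad's long side. May stand anywhere in the work area, its long side within 0.2 rad of world y.
- pad_cross: Fixed black rubber pad lying on the bench, 140 (x) x 76 (y) x 4 mm, with a flat yellow silhouette in its middle: a plus shape 76 (x) x 74 (y) mm with arms 34 mm wide, for the star knob. Origin: centre of the underside, right below the silhouette's centre; z up, the pad's top is at +4 mm. x runs along the pad's long side. May stand anywhere in the work area, its long side within 0.2 rad of world y.
- pad_round: Fixed black rubber pad lying on the bench, 140 (x) x 76 (y) x 4 mm, with a flat yellow silhouette in its middle: a disc of 72 mm diameter, for the round anvil. Origin: centre of the underside, right below the silhouette's centre; z up, the pad's top is at +4 mm. x runs along the pad's long side. May stand anywhere in the work area, its long side within 0.2 rad of world y.
- oil_can: Green oil can with a conical neck, 44 mm in diameter and 62 mm high, standing loose among the tools; to be left alone. Origin: centre of its underside, z up. A loose brass drift pin (12 mm thick, 80 mm long) lies about 45 mm from its axis.
Not all that is in view belongs to the job. Of the things shaped like the whetstone, the terracotta one is meant. There is more than one size of the vblock; the one meant has the size given above.

How it is judged:
At the end, for the whole second after the job is handed in: Each tool rests flat and still on its own pad (tilt under 0.1 rad), centre within 12 mm of the silhouette's centre; whetstone, V-block and star knob turned within 0.25 rad of their silhouettes (symmetric turns count alike); the oil can upright and within 30 mm of where it stood (horizontal distance between whetstone and pad_long below 0.012 m and z of whetstone in the frame of pad_long between 0.001 and 0.008 m and angle between each of whetstone, vblock, star_knob, disc_anvil's own z axis and vertical below 0.1 rad and linear speed of each of whetstone, vblock, star_knob, disc_anvil below 0.02 m/s and angular speed of each of whetstone, vblock, star_knob, disc_anvil below 0.15 rad/s and angle between the x axis of whetstone and the x axis of pad_long, either way round below 0.25 rad and horizontal distance between vblock and pad_short below 0.012 m and z of vblock in the frame of pad_short between 0.001 and 0.008 m and angle between the x axis of vblock and the x axis of pad_short, either way round below 0.25 rad and horizontal distance between star_knob and pad_cross below 0.012 m and z of star_knob in the frame of pad_cross between 0.001 and 0.008 m and (angle between the x axis of star_knob and the x axis of pad_cross, either way round below 0.25 rad or angle between the x axis of star_knob and the y axis of pad_cross, either way round below 0.25 rad) and horizontal distance between disc_anvil and pad_round below 0.012 m and z of disc_anvil in the frame of pad_round between 0.001 and 0.008 m and distance of oil_can from where it was at the start of the episode below 0.03 m and angle between oil_can's own z axis and vertical below 0.2 rad); the robot touches nothing.
It fails at once if the whetstone is dropped or knocked (moving faster than 0.45 m/s with its underside less than 30 mm above the bench) (height (world z) of whetstone below 0.03 m and linear speed of whetstone above 0.45 m/s).
It fails at once if the oil can is knocked over or pushed away (tilt over 0.5 rad or moved more than 30 mm) (angle between oil_can's own z axis and vertical above 0.5 rad or distance of oil_can from where it was at the start of the episode above 0.03 m).
It also fails if it takes over 106 s, if anything falls off the work surface, if the arm or the gripper's body presses on something with over 40 N, if the wrist force passes 120 N, or if a joint passes its speed limit or range.

## Robot

A 6-joint arm with a two-finger parallel gripper is mounted at the origin on the work surface. World frame = base frame: x ahead of the robot, y to its left, z up, the work surface at z = 0. Lengths are in m, angles in rad, forces in N, time in s.
With the tool pointing down it reaches from about 0.35 to 0.975 m from the base axis. Payload 4.9 kg.
Tool frame: the origin (TCP) lies on the centre line of the jaws, within the pads' length; the fingertips stand 8 mm ahead of it and the grasp point (between the pads) lies 11 mm behind it; z points along the fingers, y is the line along which they close (so a half turn about z gives the same grasp; the last joint's range is limited). The gripper opens to 85 mm and grips with 20 to 120 N. Pads are 22 mm wide; open, the fingers measure 114 mm over their backs; the gripper's body (76 mm by 85 mm) begins 54 mm behind the grasp point. The pads swing forward as they close: fully open they stand 13 mm farther back than shut.
Start: joints at [1.057, 0.053, 1.613, -0, 1.476, -0.119], TCP at [0.24, 0.577, 0.239] pointing down, gripper open.
Joint ranges: [-3.01, 3.01], [-1.01, 2.22], [0.06, 2.58], [-1.02, 4.17], [0.09, 2.62], [-3.14, 3.14]. Speed limits (rad/s): [2.57, 2.57, 3.14, 3.14, 3.14, 3.14].

## Interface

Orientations are given as a rotation vector (axis times angle).
In Python, from station import ctrl gives the robot as it stands.
- The arm moves only by the shell command python3 -m jog 'ROWS' [FORCE]. ROWS is rows parted by semicolons, their numbers by spaces, 1 to 20 of them, each of 7 numbers: the finger opening in m, then dx, dy, dz in m, then a rotation vector rx, ry, rz in rad; each row is the pose to reach, as a shift and turn from the pose commanded when the command began, along the tool's axes at that moment; what a row does not reach only later rows make up. A row lasts 1/12 s, in which the tool goes at most 0.0417 m and 0.125 rad, less where a joint would pass 70% of its speed; a pose out of reach is approached as far as the arm can. The fingers move at their own pace and stop on an object; FORCE is the grip in N (left out, the last holds). Time passes only in rows, so rows that do not move let the fingers close. It prints the time, the measured TCP pose, the force, the opening and the grip force at its end.
- ctrl.get_obs(): the state, without advancing time (a new reading comes with each control period).
- ctrl.get_image(name): name is "scene" or "top"; returns the picture (384x512x3 uint8, red, green, blue); there is no depth.
- ctrl.camera_params(name): a dict with "fx", "fy", "cx", "cy" (pixels), "k1" (the pictures are not rectified: a ray, as slopes to the right and down, at radius r is drawn at 1 + k1 r^2 times it, then the intrinsics apply), "T" (4x4, takes a point from camera to world coordinates). Camera axes: x right, y down, z forward; pixel columns grow to the right and rows downward; lengths in m; the calibration is good to about 2 mm. A picture is of the moment at which its call begins. camera_params takes no time and is no camera call.
- ctrl.finish_job(): hands the job in; it is judged then, once.
Trained networks look in the newest picture that a camera, given by its name, has taken for a name from the list of things; names that differ only in an ending like _2 or _b are one class to them, and where a whole thing is asked for, a point or a joint stands for the part that bears it (a point fixed in the world has none). Each returns a list of dicts, best first, with "p" (0 to 1); they miss things now and then, are a little off and sometimes report something else, mostly with a low value. They report only what shows in the picture. A call takes as long as a camera call. They do not tell look-alikes from the thing itself.
- ctrl.find_in(camera, thing): "extent" ([left, top, right, bottom] in pixels, round what is visible of it).
- ctrl.cut_out(camera, thing): "mask" (384x512 bool, what is visible of it) and "extent" ([left, top, right, bottom] in pixels, round what is visible of it).
- ctrl.tip_of(camera, thing): "xy" ([column, row] in pixels: a listed point, or the origin of a listed thing).
The state is a dict: "t": time; "q": joint angles; "dq": joint speeds; "effort": joint torques, N m; "tool_pos": TCP position; "tool_rot": TCP orientation; "contact_force": force on the tool from outside, world axes, zero at the start; "wrist_torque": the same for the moment, N m; "opening": finger opening in m; "grip_force": force on a finger pad.
Only numpy, scipy, OpenCV 4.12 (cv2) and the standard library are available. Lean on these libraries where they do the work, as an engineer would, in place of code of your own. Each camera call takes 0.05 s, during which the arm holds its last target. There are 200 camera calls.

## Working session

There is one attempt and no reset: what is moved stays moved. The work goes in short steps, Python scripts to look and compute and a shell command to move; the robot and the scene stay as the last step left them, time stands still between calls to the robot, and variables do not carry over. Pictures are saved under pics/ and viewed, at most 14 in all, crops included, and the job is handed in when it is done.

```bash
ls; mkdir -p pics; python3 - <<'E'
from station import ctrl
import cv2,numpy as np
for n in ("scene","top"):
    im=ctrl.get_image(n); cv2.imwrite(f"pics/{n}0.png",cv2.resize(im[:,:,::-1],(800,600),interpolation=cv2.INTER_CUBIC))
    np.save(f"{n}.npy",im)
    p=ctrl.camera_params(n); print(n,p)
    for t in "whetstone vblock star_knob disc_anvil pad_long pad_short pad_cross pad_round oil_can".split():
        print(t,[(np.round(d["extent"]).astype(int).tolist(),round(d["p"],2)) for d in ctrl.find_in(n,t)])
o=ctrl.get_obs();print(o["t"],o["tool_pos"],o["tool_rot"],o["opening"])
E
```

```text
pics
scene {'fx': 482.3372545810194, 'fy': 482.3372545810194, 'cx': 254.1237683709191, 'cy': 192.176144073482, 'k1': -0.16128478783132405, 'T': array([[-0.50764495,  0.69208617, -0.51314066,  1.24121861],
       [ 0.86143092,  0.4182817 , -0.28805762,  0.37362024],
       [ 0.01527665, -0.58826623, -0.80852302,  1.13792351],
       [ 0.        ,  0.        ,  0.        ,  1.        ]])}
whetstone [([255, 218, 296, 241], 0.97), ([373, 276, 404, 315], 0.92)]
vblock [([142, 120, 158, 137], 0.69), ([172, 116, 195, 146], 0.66)]
star_knob [([315, 195, 335, 217], 0.71)]
disc_anvil [([324, 261, 349, 283], 0.8)]
pad_long [([197, 143, 248, 170], 0.93)]
pad_short [([192, 189, 250, 221], 0.83), ([253, 217, 299, 240], 0.26)]
pad_cross [([250, 167, 303, 203], 0.63)]
pad_round []
oil_can [([380, 216, 401, 238], 0.83), ([193, 190, 249, 224], 0.38)]
top {'fx': 431.2934323707378, 'fy': 431.2934323707378, 'cx': 250.12744013793417, 'cy': 194.58033376809388, 'k1': -0.009487343823371516, 'T': array([[-0.00980514, -0.98110509,  0.19322697,  0.33282825],
       [-0.99994511,  0.01033407,  0.00172963,  0.00405296],
       [-0.00369377, -0.1931994 , -0.98115256,  1.1761447 ],
       [ 0.        ,  0.        ,  0.        ,  1.        ]])}
whetstone [([88, 158, 110, 194], 0.91), ([203, 166, 244, 194], 0.66)]
vblock [([372, 226, 399, 248], 0.82)]
star_knob [([184, 225, 198, 244], 0.56), ([203, 167, 246, 196], 0.48)]
disc_anvil [([140, 158, 162, 182], 0.7), ([202, 167, 242, 194], 0.21)]
pad_long [([295, 217, 348, 255], 0.98)]
pad_short [([260, 160, 312, 194], 0.61), ([324, 155, 373, 184], 0.42)]
pad_cross [([220, 214, 277, 242], 0.56)]
pad_round [([321, 154, 373, 182], 0.86)]
oil_can [([110, 231, 129, 246], 0.65), ([324, 155, 371, 183], 0.39)]
1.0 [0.24039127 0.57690228 0.2393233 ] [6.16106629e-01 3.08053919e+00 1.58836425e-05] 0.0853913545635639
```

View pics/top0.png

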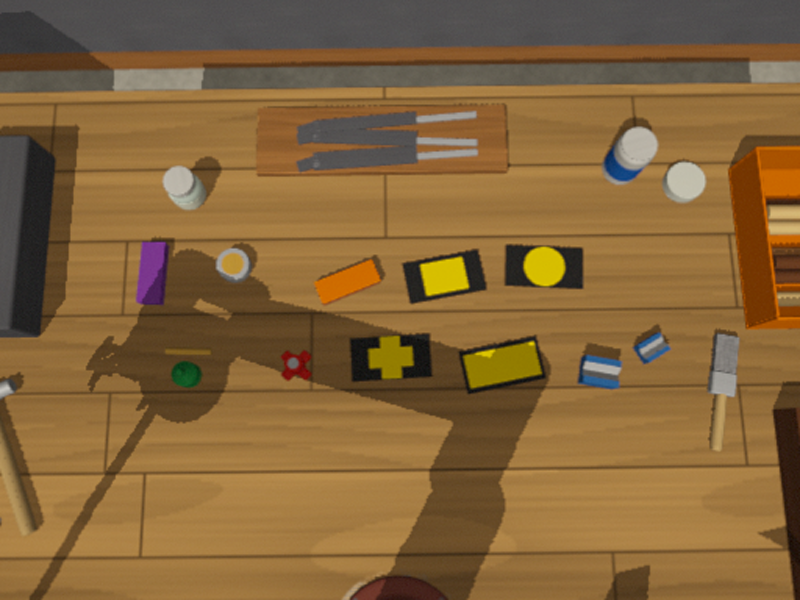

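View pics/scene0.png

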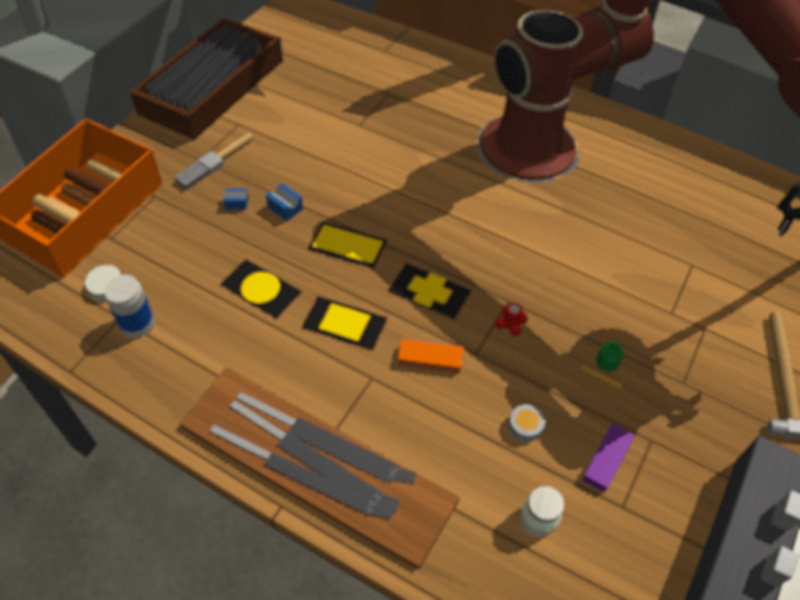

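The top view (800×600) shows two whetstone-shaped bars: orange at (348,281) and purple at (152,272). The orange/terracotta one is meant. There are two V-blocks, a larger one at (600,371) and a smaller one at (652,347). By size the larger one should be meant, and I'll check that metrically. Anvil is at (233,263), knob at (296,365) and can at (186,374), with the pin beside the can. The pads are long (502,364), short (444,275), cross (391,357) and round (544,266).

```bash
cat > h.py <<'E'
import numpy as np,cv2
from scipy.optimize import minimize
from scipy.spatial.transform import Rotation as R
from station import ctrl
P={n:ctrl.camera_params(n) for n in("scene","top")}
def proj(n,X):
    p=P[n];T=np.linalg.inv(p["T"]);c=np.asarray(X)@T[:3,:3].T+T[:3,3];s=c[:,:2]/c[:,2:]
    s=s*(1+p["k1"]*(s**2).sum(1,keepdims=True));return s*[p["fx"],p["fy"]]+[p["cx"],p["cy"]]
def unproj(n,uv,z):
    p=P[n];d=(np.asarray(uv,float)-[p["cx"],p["cy"]])/[p["fx"],p["fy"]];s=d.copy()
    for _ in range(20): s=d/(1+p["k1"]*(s**2).sum(-1,keepdims=True))
    r=np.c_[s,np.ones(len(s))]@p["T"][:3,:3].T;o=p["T"][:3,3];return (o+r*((z-o[2])/r[:,2:]))[:,:2]
def box(x,y,z0,z1): return np.array([[a*x/2,b*y/2,c] for a in(-1,1) for b in(-1,1) for c in(z0,z1)])
def cyl(r,z0,z1):
    a=np.linspace(0,2*np.pi,32);return np.vstack([np.c_[r*np.cos(a),r*np.sin(a),a*0+z] for z in(z0,z1)])
M={"whetstone":[box(.11,.042,0,.024)],"vblock":[box(.06,.046,0,.038)],
 "star_knob":[box(.06,.018,0,.016),box(.018,.06,0,.016),cyl(.016,0,.046)],"disc_anvil":[cyl(.029,0,.026)],
 "pad_long":[box(.126,.058,.004,.004)],"pad_short":[box(.076,.058,.004,.004)],
 "pad_cross":[box(.076,.034,.004,.004),box(.034,.074,.004,.004)],"pad_round":[cyl(.036,.004,.004)],"oil_can":[cyl(.022,0,.04)]}
def render(n,name,q,S=4,z=0):
    m=np.zeros((384*S,512*S),np.uint8);c,s=np.cos(q[2]),np.sin(q[2])
    for B in M[name]:
        X=B@np.array([[c,s,0],[-s,c,0],[0,0,1]])+[q[0],q[1],z]
        h=cv2.convexHull(((proj(n,X)+.5)*S*16-8).astype(np.int32));cv2.fillConvexPoly(m,h,1,shift=4)
    return cv2.resize(m.astype(np.float32),(512,384),interpolation=cv2.INTER_AREA)
def fit(name,masks,q0,z=0):
    def f(q): return sum(np.abs(render(n,name,q,z=z)-k).sum()/k.sum() for n,k in masks.items())
    best=None
    for dy in ((0,) if name in("disc_anvil","pad_round","oil_can") else (-.6,-.2,.2,.6)):
        x0=np.array(q0)+[0,0,dy]
        r=minimize(f,x0,method="Nelder-Mead",options=dict(initial_simplex=[x0,x0+[.012,0,0],x0+[0,.012,0],x0+[0,0,.25]],maxiter=120))
        if best is None or r.fun<best.fun: best=r
    return best.x,best.fun
E
python3 - <<'E'
import sys;sys.path.insert(0,'.')
from h import *
import pickle
im={n:np.load(n+".npy") for n in P}
C=dict(orange=((5,14),150,90),yellow=((24,33),200,60),blue=((100,115),120,40),red=((172,184),150,30),green=((50,75),120,20))
# seeds in displayed top pixels
S=dict(whetstone=(348,281,'orange',.024,1.8),vblock=(600,371,'blue',.03,1.57),star_knob=(296,365,'red',.016,0.5),
 pad_long=(502,364,'yellow',.004,1.7),pad_short=(444,275,'yellow',.004,1.7),pad_cross=(391,357,'yellow',.004,1.57),pad_round=(544,266,'yellow',.004,0),oil_can=(186,374,'green',.03,0))
vis={n:im[n][:,:,::-1].copy() for n in P}
for k,(u,v,c,z,yaw) in S.items():
    xy=unproj("top",[(u/1.5625,v/1.5625)],z)[0]
    ms={}
    for n in P:
        h=cv2.cvtColor(im[n],cv2.COLOR_RGB2HSV).astype(int);H=h[:,:,0];(a,b),s,vv=C[c]
        m=(((H>=a)&(H<=b))|((H+180>=a)&(H+180<=b)))&(h[:,:,1]>s)&(h[:,:,2]>vv)
        ctr=proj(n,[[*xy,z]])[0].astype(int);w=np.zeros_like(m);r=45
        w[max(0,ctr[1]-r):ctr[1]+r,max(0,ctr[0]-r):ctr[0]+r]=1
        nl,lab,st,ce=cv2.connectedComponentsWithStats((m&w).astype(np.uint8))
        j=1+min(range(nl-1),key=lambda i:np.hypot(*(ce[i+1]-ctr))+1e3*(st[i+1,4]<25)); mm=(lab==j).astype(np.uint8)
        cs,_=cv2.findContours(mm,0,2)
        if k=='vblock': mm=cv2.fillConvexPoly(mm,cv2.convexHull(np.vstack(cs)),1)
        else: cv2.drawContours(mm,cs,-1,1,-1)
        ms[n]=mm.astype(np.float32)
    q,e=fit(k,ms,[*xy,yaw]); print(k,np.round(q,4),round(e,2),[int(m.sum()) for m in ms.values()],[round(fit(k,{n:m},q)[1],2) for n,m in ms.items()],[np.round(fit(k,{n:m},q)[0],3).tolist() for n,m in ms.items()])
    for n in P:
        cs,_=cv2.findContours((render(n,k,q)>.5).astype(np.uint8),0,2)
        S[k]=q
t=vis["top"]
g=lambda x,y:cv2.resize(t[y-30:y+30,x-40:x+40],(400,300),interpolation=cv2.INTER_CUBIC)
cv2.imwrite("pics/crops.png",np.vstack([np.hstack([g(225,180),g(98,176)]),np.hstack([g(398,232),g(160,200)])]))
pickle.dump(S,open("S.pkl","wb"))
E
```

```text
whetstone [0.5948 0.0817 2.0366] 11.14 [663, 57] [np.float64(0.16), np.float64(10.92)] [[0.595, 0.081, 1.935], [0.584, 0.077, 2.217]]
vblock [ 0.4482 -0.3496  1.8347] 3.76 [204, 127] [np.float64(0.83), np.float64(2.71)] [[0.442, -0.349, 0.984], [0.459, -0.346, 1.961]]
star_knob [0.4568 0.1713 0.7817] 1.1 [178, 235] [np.float64(0.81), np.float64(0.25)] [[0.454, 0.172, 0.641], [0.457, 0.171, 0.804]]
pad_long [ 0.4541 -0.1861  1.7602] 0.14 [652, 1042] [np.float64(0.08), np.float64(0.04)] [[0.453, -0.186, 1.762], [0.455, -0.186, 1.756]]
pad_short [ 0.6141 -0.0888  1.7437] 0.19 [520, 599] [np.float64(0.11), np.float64(0.06)] [[0.612, -0.089, 1.732], [0.615, -0.089, 1.747]]
pad_cross [0.4692 0.0082 1.62  ] 0.17 [411, 560] [np.float64(0.11), np.float64(0.05)] [[0.468, 0.008, 1.646], [0.47, 0.008, 1.623]]
pad_round [ 0.63   -0.2683  0.0823] 0.19 [419, 548] [np.float64(0.1), np.float64(0.07)] [[0.628, -0.268, 0.182], [0.631, -0.268, 0.13]]
oil_can [0.4415 0.3587 0.151 ] 0.52 [231, 245] [np.float64(0.31), np.float64(0.2)] [[0.441, 0.359, 0.149], [0.442, 0.358, 0.325]]
```

View pics/crops.png

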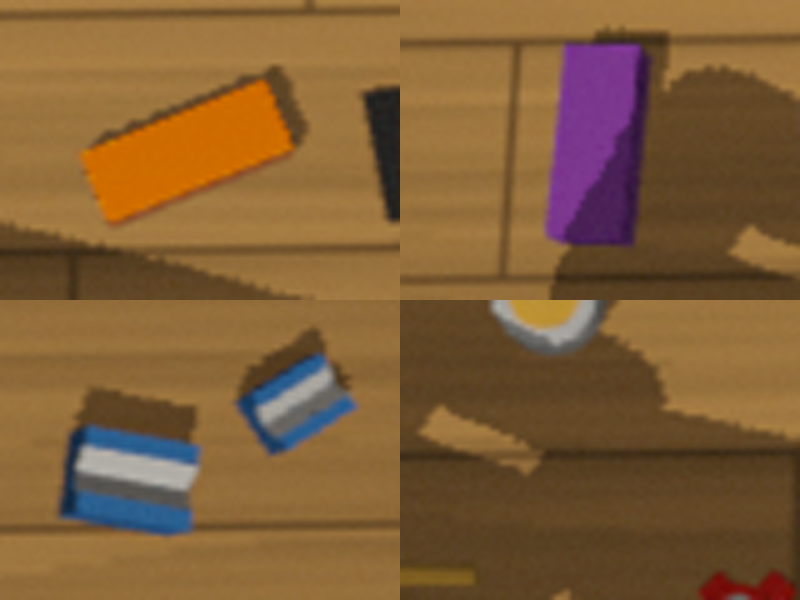

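The crop confirms it: orange bar top left, purple look-alike top right, and the large V-block clearly bigger than the small one. I'll refit the four tools with better masks.

```bash
python3 - <<'E'
import sys;sys.path.insert(0,'.')
from h import *
import pickle
S=pickle.load(open("S.pkl","rb"))
im={n:np.load(n+".npy") for n in P}
seed=dict(whetstone=(348,281,.024,1.9),vblock=(600,371,.03,1.5),star_knob=(296,365,.016,0.78),disc_anvil=(233,263,.026,0))
vis={n:cv2.resize(im[n][:,:,::-1],(2048,1536),interpolation=cv2.INTER_CUBIC) for n in P}
col=dict(whetstone=(4,19,215,60),vblock=(98,118,100,30),star_knob=(170,186,120,25))
for k,(u,v,z,yaw) in seed.items():
    xy=unproj("top",[(u/1.5625,v/1.5625)],z)[0];ms={}
    for n in P:
        c=proj(n,[[*xy,z/2]])[0]
        cand=[d["mask"] for d in ctrl.cut_out(n,k)]
        cand=[m for m in cand if np.hypot(*(np.argwhere(m).mean(0)[::-1]-c))<8]
        yy,xx=np.mgrid[:384,:512];w=np.hypot(xx-c[0],yy-c[1])<(30 if k=='whetstone' else 21)
        if k in col:
            a,b,s,vv=col[k];h=cv2.cvtColor(im[n],cv2.COLOR_RGB2HSV).astype(int);H=h[:,:,0]
            m=(((H>=a)&(H<=b))|((H+180>=a)&(H+180<=b)))&(h[:,:,1]>s)&(h[:,:,2]>vv)&w
            if k=='vblock': m=cv2.fillConvexPoly(m.astype(np.uint8),cv2.convexHull(np.argwhere(m)[:,::-1].astype(np.int32)),1)>0
            if k=='star_knob' : m=cv2.morphologyEx(m.astype(np.uint8),cv2.MORPH_CLOSE,np.ones((7,7)))>0 if n=="top" else m
        else: m=None
        print(k,n,"net",[int(x.sum()) for x in cand],"col",None if m is None else int(m.sum()))
        for tag,mk in (("net",cand[0] if cand else None),("col",m)):
            if mk is not None and mk.sum():
                q,e=fit(k,{n:mk.astype(np.float32)},[*xy,yaw]);print("   ",tag,np.round(q,3),round(e,2))
        mk=m if m is not None else (cand[0] if cand else None)
        if mk is not None: ms[n]=mk.astype(np.float32)
    if k=='star_knob': ms={'top':ms['top']}
    q,e=fit(k,ms,[*xy,yaw]);S[k]=q;print(k,np.round(q,4),round(e,2))
pickle.dump(S,open("S.pkl","wb"))
for k,q in S.items():
    for n in P:
        cs,_=cv2.findContours((cv2.resize(render(n,k,q),(2048,1536))>.5).astype(np.uint8),0,2);cv2.drawContours(vis[n],cs,-1,(255,0,255),2)
cv2.imwrite("pics/fit.png",np.vstack([cv2.resize(vis["top"][560:1060,350:1750],(800,286)),cv2.resize(vis["scene"][400:1200,500:1750],(480,307),interpolation=cv2.INTER_AREA).copy() if 0 else cv2.resize(vis["scene"][440:1300,500:1750],(800,314))[:,:]]))
E
```

```text
whetstone scene net [707] col 547
    net [0.601 0.085 1.955] 0.04
    col [0.594 0.08  1.918] 0.32
whetstone top net [671] col 617
    net [0.602 0.083 1.964] 0.06
    col [0.605 0.084 1.949] 0.12
whetstone [0.6027 0.083  1.9575] 0.47
vblock scene net [399] col 331
    net [ 0.435 -0.349  1.372] 0.07
    col [ 0.435 -0.351  1.207] 0.16
vblock top net [445] col 480
    net [ 0.438 -0.348  1.446] 0.15
    col [ 0.439 -0.35   1.38 ] 0.09
vblock [ 0.4382 -0.3501  1.371 ] 0.31
star_knob scene net [281] col 214
    net [0.457 0.172 0.76 ] 0.18
    col [0.454 0.172 0.672] 0.51
star_knob top net [309] col 284
    net [0.458 0.171 0.834] 0.11
    col [0.457 0.171 0.837] 0.16
star_knob [0.4571 0.1711 0.8366] 0.16
disc_anvil scene net [436] col None
    net [0.634 0.284 0.183] 0.06
disc_anvil top net [380] col None
    net [0.636 0.285 0.093] 0.06
disc_anvil [0.635  0.2843 0.072 ] 0.13
```

View pics/fit.png

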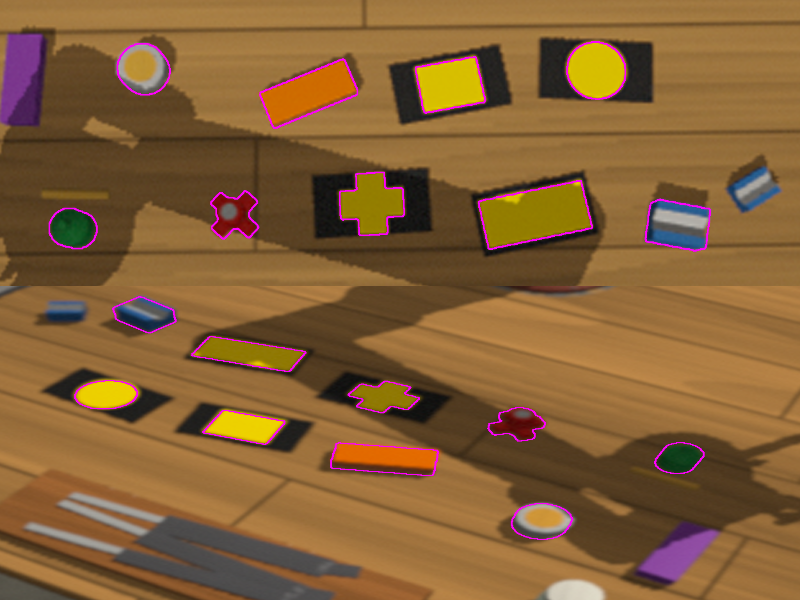

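Fits agree between the two cameras to a few mm. Next is a helper that gives shifts in the tool axes.

```bash
cat > to.py <<'E'
import sys;from h import *
# x y z yaw(tool y, mod pi; 'k' keep)
def main(a):
    o=ctrl.get_obs();Rt=R.from_rotvec(o["tool_rot"]).as_matrix();cur=np.arctan2(Rt[1,1],Rt[0,1])
    for s in a:
        x,y,z,w=s.split(",");d=Rt.T@(np.array([x,y,z],float)-o["tool_pos"])
        dy=0 if w=="k" else (float(w)-cur+np.pi/2)%np.pi-np.pi/2
        # keep the tool vertical: total rotation to exact down with that yaw
        c=cur+dy;G=np.array([[-np.sin(c),np.cos(c),0],[np.cos(c),np.sin(c),0],[0,0,-1]]).T
        G=np.c_[np.cross([np.cos(c),np.sin(c),0],[0,0,-1]),[np.cos(c),np.sin(c),0],[0,0,-1]]
        print("d",np.round(d,4),"rv",np.round(R.from_matrix(Rt.T@G).as_rotvec(),3),"rows %.1f %.1f"%(np.linalg.norm(d)/.0417,abs(dy)/.125),"q6->%.2f"%(np.arctan2(float(y),float(x))-c))
main(sys.argv[1:])
E
python3 to.py .635,.2845,.12,k .635,.2845,.006,k
```

```text
d [-0.4767 -0.1181  0.1193] rv [-0. -0. -0.] rows 12.1 0.0 q6->-0.75
d [-0.4767 -0.1181  0.2333] rv [-0. -0. -0.] rows 13.0 0.0 q6->-0.75
```

```bash
python3 -m jog '0.085 -0.4767 -0.1181 0.1193 0 0 0;0.085 -0.4767 -0.1181 0.1193 0 0 0;0.085 -0.4767 -0.1181 0.1193 0 0 0;0.085 -0.4767 -0.1181 0.1193 0 0 0;0.085 -0.4767 -0.1181 0.1193 0 0 0;0.085 -0.4767 -0.1181 0.1193 0 0 0;0.085 -0.4767 -0.1181 0.1193 0 0 0;0.085 -0.4767 -0.1181 0.1193 0 0 0;0.085 -0.4767 -0.1181 0.1193 0 0 0;0.085 -0.4767 -0.1181 0.1193 0 0 0;0.085 -0.4767 -0.1181 0.1193 0 0 0;0.085 -0.4767 -0.1181 0.1193 0 0 0;0.085 -0.4767 -0.1181 0.1193 0 0 0;0.085 -0.4767 -0.1181 0.1193 0 0 0;0.085 -0.4767 -0.1181 0.1193 0 0 0' 40; python3 to.py .635,.2845,.006,k
```

```text
t: 2.65
tool_pos: [0.6348, 0.2845, 0.1197]
tool_rot: [-0.617, -3.079, -0.0]
contact_force: [0.1, 0.6, 1.2]
opening: 0.0849
grip_force: 0.0
d [-4.000e-04  1.000e-04  1.137e-01] rv [-0.    -0.001 -0.   ] rows 2.7 0.0 q6->-0.75
```

```bash
python3 -m jog '0.085 0 0 0.04 0 0 0;0.085 0 0 0.07 0 0 0;0.085 0 0 0.09 0 0 0;0.085 0 0 0.105 0 0 0;0.085 0 0 0.113 0 0 0;0.085 0 0 0.113 0 0 0;0.04 0 0 0.113 0 0 0;0.04 0 0 0.113 0 0 0;0.04 0 0 0.113 0 0 0;0.04 0 0 0.113 0 0 0;0.04 0 0 0.113 0 0 0;0.04 0 0 0.113 0 0 0;0.04 0 0 0.113 0 0 0;0.04 0 0 0.113 0 0 0' 50
```

```text
t: 3.82
tool_pos: [0.6368, 0.2851, 0.0101]
tool_rot: [0.615, 3.077, 0.003]
contact_force: [-1.5, 0.4, 6.2]
opening: 0.0561
grip_force: 54.8
```

```bash
python3 -m jog '0.04 0 0 -0.02 0 0 0;0.04 0 0 -0.06 0 0 0;0.04 0 0 -0.1 0 0 0;0.04 0 0 -0.1 0 0 0' ; python3 to.py .63,-.2683,.106,k .63,-.2683,.0115,k
```

```text
t: 4.15
tool_pos: [0.6402, 0.2864, 0.1175]
tool_rot: [0.614, 3.067, 0.013]
contact_force: [3.3, 1.6, -1.6]
opening: 0.0558
grip_force: 55.8
d [-0.2039 -0.516   0.0084] rv [ 0.011  0.012 -0.   ] rows 13.3 0.0 q6->-1.58
d [-0.2027 -0.517   0.1029] rv [ 0.011  0.012 -0.   ] rows 13.5 0.0 q6->-1.58
```

```bash
python3 -m jog '0.04 0 0 0 0 0 0;0.04 0 0 0 0 0 0;0.04 0 0 0 0 0 0' ; python3 to.py .63,-.2683,.106,k
```

```text
t: 4.4
tool_pos: [0.6329, 0.2838, 0.1035]
tool_rot: [-0.615, -3.076, 0.004]
contact_force: [0.4, 0.4, -5.0]
opening: 0.0558
grip_force: 55.6
d [-0.2097 -0.5107 -0.0015] rv [-0.004 -0.004 -0.   ] rows 13.2 0.0 q6->-1.58
```

```bash
python3 -m jog '0.04 -0.21 -0.511 -0.002 0 0 0;0.04 -0.21 -0.511 -0.002 0 0 0;0.04 -0.21 -0.511 -0.002 0 0 0;0.04 -0.21 -0.511 -0.002 0 0 0;0.04 -0.21 -0.511 -0.002 0 0 0;0.04 -0.21 -0.511 -0.002 0 0 0;0.04 -0.21 -0.511 -0.002 0 0 0;0.04 -0.21 -0.511 -0.002 0 0 0;0.04 -0.21 -0.511 -0.002 0 0 0;0.04 -0.21 -0.511 -0.002 0 0 0;0.04 -0.21 -0.511 -0.002 0 0 0;0.04 -0.21 -0.511 -0.002 0 0 0;0.04 -0.21 -0.511 -0.002 0 0 0;0.04 -0.21 -0.511 -0.002 0 0 0;0.04 -0.21 -0.511 -0.002 0 0 0;0.04 -0.21 -0.511 -0.002 0 0 0;0.04 -0.21 -0.511 -0.002 0 0 0;0.04 -0.21 -0.511 -0.002 0 0 0' ; python3 to.py .63,-.2683,.106,k .63,-.2683,.014,k; python3 - <<'E'
from station import ctrl
import cv2
cv2.imwrite('pics/hold.png',cv2.resize(ctrl.get_image('scene')[60:260,80:347,::-1],(800,600)))
E
```

```text
t: 5.9
tool_pos: [0.6319, -0.266, 0.1076]
tool_rot: [-0.613, -3.079, -0.002]
contact_force: [0.5, -0.1, -4.6]
opening: 0.0561
grip_force: 56.1
d [ 0.0008 -0.0028  0.0016] rv [ 0.001 -0.002  0.   ] rows 0.1 0.0 q6->-1.58
d [ 0.0006 -0.0029  0.0936] rv [ 0.001 -0.002  0.   ] rows 2.2 0.0 q6->-1.58
```

View pics/hold.png

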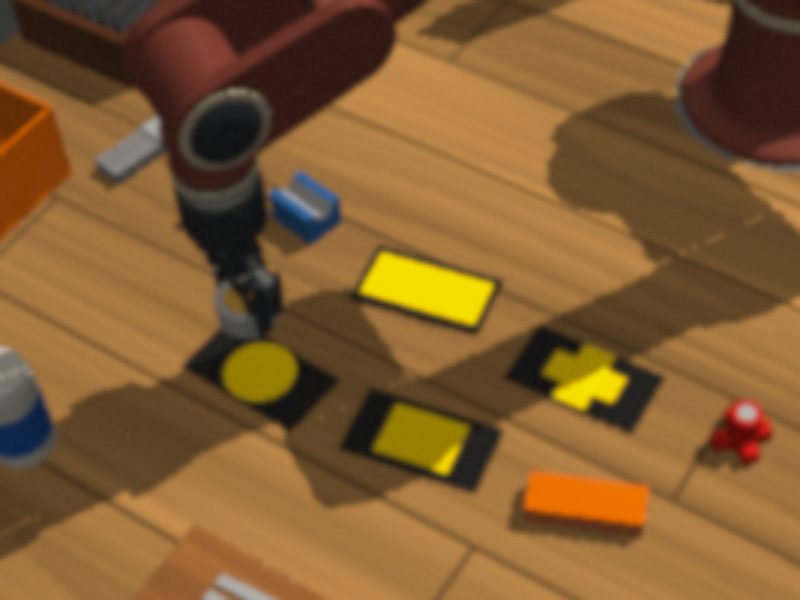

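The picture shows the anvil tilted in the grip, at (240,310), above its pad silhouette at (260,372). I'll loosen to 20 N and lower it slowly so the pad levels it.

```bash
python3 -m jog '0.05 0 -0.003 0.03 0 0 0;0.05 0 -0.003 0.05 0 0 0;0.05 0 -0.003 0.06 0 0 0;0.05 0 -0.003 0.065 0 0 0;0.05 0 -0.003 0.07 0 0 0;0.05 0 -0.003 0.075 0 0 0;0.05 0 -0.003 0.075 0 0 0' 20; python3 - <<'E'
from station import ctrl
import cv2
cv2.imwrite('pics/low.png',cv2.resize(ctrl.get_image('scene')[110:210,100:233,::-1],(800,600)))
E
```

```text
t: 6.53
tool_pos: [0.6314, -0.2706, 0.0341]
tool_rot: [0.616, 3.08, -0.0]
contact_force: [-0.3, -0.0, -4.2]
opening: 0.056
grip_force: 56.1
```

View pics/low.png

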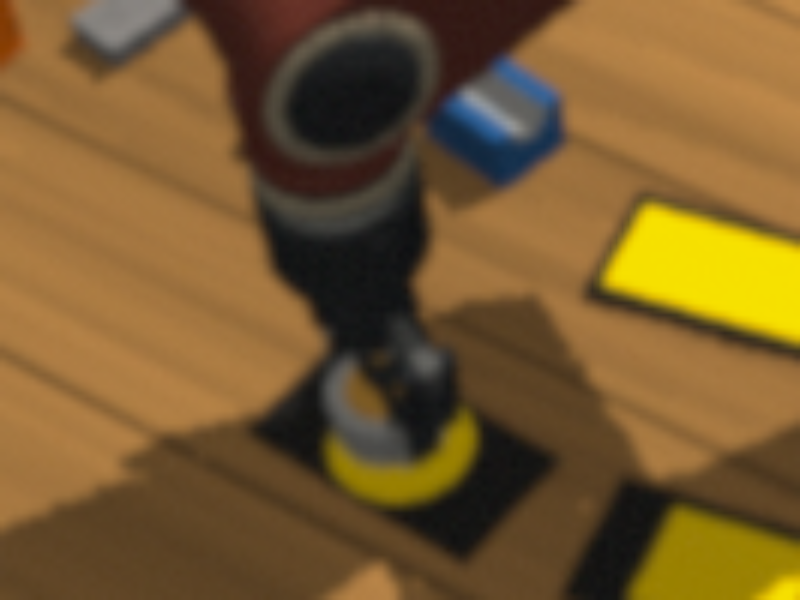

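It hangs at about (395,410), close to level, and is still not touching. I'll keep lowering.

```bash
python3 -m jog '0.05 0 0.002 0.006 0 0 0;0.05 0 0.002 0.01 0 0 0;0.05 0 0.002 0.014 0 0 0;0.05 0 0.002 0.016 0 0 0;0.05 0 0.002 0.016 0 0 0' 20; python3 -m jog '0.05 0 0 0.002 0 0 0;0.05 0 0 0.004 0 0 0;0.05 0 0 0.004 0 0 0'
```

```text
t: 7.0
tool_pos: [0.6313, -0.2686, 0.017]
tool_rot: [-0.616, -3.079, -0.001]
contact_force: [-0.4, -0.2, -5.0]
opening: 0.0561
grip_force: 56.1
t: 7.25
tool_pos: [0.6321, -0.269, 0.0142]
tool_rot: [0.616, 3.08, -0.0]
contact_force: [-0.0, 0.2, -4.6]
opening: 0.0562
grip_force: 56.1
```

```bash
python3 -m jog '0.05 0 0 0.002 0 0 0;0.05 0 0 0.004 0 0 0;0.05 0 0 0.004 0 0 0;0.05 0 0 0.004 0 0 0'
```

```text
t: 7.58
tool_pos: [0.6323, -0.2691, 0.014]
tool_rot: [-0.616, -3.08, -0.0]
contact_force: [-9.9, 4.6, 14.1]
opening: 0.0562
grip_force: 58.0
```

```bash
python3 -m jog '0.085 0 0 0 0 0 0;0.085 0 0 0 0 0 0;0.085 0 0 0 0 0 0;0.085 0 0 0 0 0 0;0.085 0 0 0 0 0 0;0.085 0 0 -0.03 0 0 0;0.085 0 0 -0.07 0 0 0;0.085 0 0 -0.11 0 0 0;0.085 0 0 -0.11 0 0 0;0.085 0 0 -0.11 0 0 0';  python3 to.py .437,-.349,.12,2.95
```

```text
t: 8.42
tool_pos: [0.6344, -0.2702, 0.1248]
tool_rot: [0.614, 3.073, -0.004]
contact_force: [0.4, -0.5, 0.7]
opening: 0.085
grip_force: 0.0
d [ 0.1519 -0.1486  0.0037] rv [0.005 0.008 1.368] rows 5.1 10.9 q6->-0.48
```

```bash
python3 -m jog '0.085 0.152 -0.1486 0 0 0 1.37;0.085 0.152 -0.1486 0 0 0 1.37;0.085 0.152 -0.1486 0 0 0 1.37;0.085 0.152 -0.1486 0 0 0 1.37;0.085 0.152 -0.1486 0 0 0 1.37;0.085 0.152 -0.1486 0 0 0 1.37;0.085 0.152 -0.1486 0 0 0 1.37;0.085 0.152 -0.1486 0 0 0 1.37;0.085 0.152 -0.1486 0 0 0 1.37;0.085 0.152 -0.1486 0 0 0 1.37;0.085 0.152 -0.1486 0 0 0 1.37;0.085 0.152 -0.1486 0 0 0 1.37;0.085 0.152 -0.1486 0 0 0 1.37;0.085 0.152 -0.1486 0 0 0 1.37'; python3 to.py .437,-.349,.014,2.956; python3 - <<'E'
from h import *
k="disc_anvil";im=ctrl.get_image("top");cv2.imwrite("pics/d.png",cv2.resize(im[140:220,290:397,::-1],(800,600)))
for n in ("top","scene"):
    if n=="scene": ctrl.get_image(n)
    for d in ctrl.cut_out(n,k):
        c=np.argwhere(d["mask"]).mean(0)[::-1];print(n,d["p"],c,proj(n,[[.63,-.268,.017]]),fit(k,{n:d["mask"].astype(np.float32)},[.63,-.268,0],z=.004))
E
```

```text
t: 9.58
tool_pos: [0.4341, -0.3471, 0.119]
tool_rot: [-2.422, -1.998, 0.0]
contact_force: [-0.2, -0.3, -0.5]
opening: 0.085
grip_force: 0.0
d [-0.0014  0.0034  0.105 ] rv [-0.001 -0.001 -0.006] rows 2.5 0.0 q6->-0.49
top 0.93 [349.08877285 167.52219321] [[348.8134174  169.16145021]] (array([ 0.63473297, -0.26853176,  0.14832083]), np.float64(0.06739556044340134))
scene 0.89 [165.18696884 182.17847025] [[165.50169626 181.25260612]] (array([ 0.63312745, -0.26699617,  0.05351888]), np.float64(0.058250706642866135))
```

View pics/d.png

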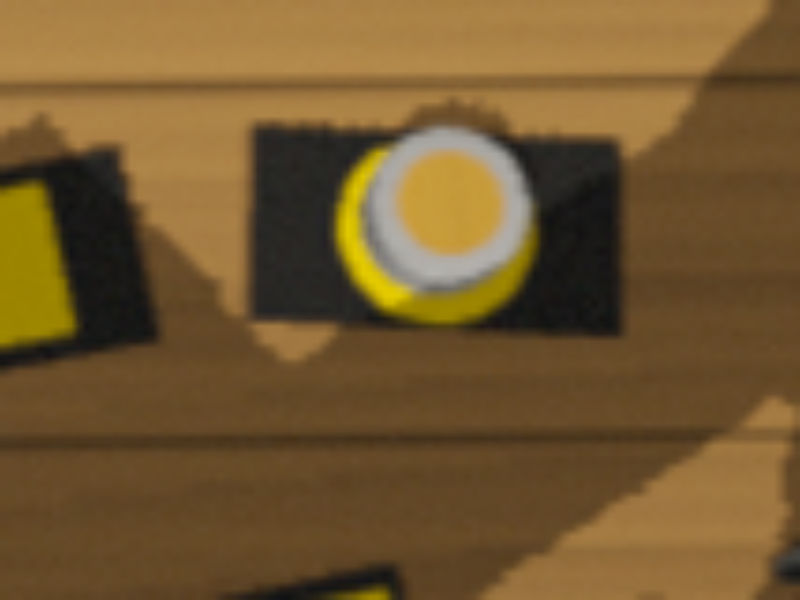

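The anvil sits flat at (450,205). The fit puts it about 4 mm off the silhouette centre, which is inside the 12 mm limit. Now the V-block.

```bash
python3 -m jog '0.085 -0.0014 0.0034 0.04 0 0 0;0.085 -0.0014 0.0034 0.07 0 0 0;0.085 -0.0014 0.0034 0.09 0 0 0;0.085 -0.0014 0.0034 0.1 0 0 0;0.085 -0.0014 0.0034 0.105 0 0 0;0.085 -0.0014 0.0034 0.105 0 0 0;0.03 -0.0014 0.0034 0.105 0 0 0;0.03 -0.0014 0.0034 0.105 0 0 0;0.03 -0.0014 0.0034 0.105 0 0 0;0.03 -0.0014 0.0034 0.105 0 0 0;0.03 -0.0014 0.0034 0.105 0 0 0;0.03 -0.0014 0.0034 0.105 0 0 0;0.03 -0.0014 0.0034 0.105 0 0 0;0.03 -0.0014 0.0034 0.105 0 0 0;0.03 -0.0014 0.0034 0.105 0 0 0' 60; python3 -m jog '0.03 0 0 -0.03 0 0 0;0.03 0 0 -0.07 0 0 0;0.03 0 0 -0.1 0 0 0;0.03 0 0 -0.1 0 0 0;0.03 0 0 -0.1 0 0 0;0.03 0 0 -0.1 0 0 0;0.03 0 0 -0.1 0 0 0';  python3 to.py .6141,-.0888,.115,.173
```

```text
t: 11.03
tool_pos: [0.4379, -0.3505, 0.0169]
tool_rot: [2.424, 1.995, -0.001]
contact_force: [-2.6, 0.9, 5.8]
opening: 0.0455
grip_force: 64.9
t: 11.62
tool_pos: [0.4358, -0.3478, 0.1114]
tool_rot: [-2.421, -1.992, 0.001]
contact_force: [-0.0, 0.5, -5.3]
opening: 0.0447
grip_force: 65.1
d [ 0.2885  0.125  -0.0032] rv [-0.004 -0.005 -0.367] rows 7.5 2.9 q6->-0.32
```

```bash
python3 -m jog '0.03 0.2885 0.125 -0.003 0 0 -0.367;0.03 0.2885 0.125 -0.003 0 0 -0.367;0.03 0.2885 0.125 -0.003 0 0 -0.367;0.03 0.2885 0.125 -0.003 0 0 -0.367;0.03 0.2885 0.125 -0.003 0 0 -0.367;0.03 0.2885 0.125 -0.003 0 0 -0.367;0.03 0.2885 0.125 -0.003 0 0 -0.367;0.03 0.2885 0.125 -0.003 0 0 -0.367;0.03 0.2885 0.125 -0.003 0 0 -0.367;0.03 0.2885 0.125 -0.003 0 0 -0.367;0.03 0.2885 0.125 -0.003 0 0 -0.367;0.03 0.2885 0.125 -0.003 0 0 -0.367;0.03 0.2885 0.125 -0.003 0 0 -0.367'; python3 to.py .6141,-.0888,.025,.173
```

```text
t: 12.7
tool_pos: [0.6148, -0.0916, 0.117]
tool_rot: [-2.022, -2.402, 0.001]
contact_force: [-0.1, 1.0, -5.9]
opening: 0.0451
grip_force: 65.1
d [ 0.0028 -0.0001  0.092 ] rv [-0.002 -0.001 -0.002] rows 2.2 0.0 q6->-0.32
```

```bash
python3 -m jog '0.03 0.0028 0 0.03 0 0 0;0.03 0.0028 0 0.06 0 0 0;0.03 0.0028 0 0.08 0 0 0;0.03 0.0028 0 0.09 0 0 0;0.03 0.0028 0 0.094 0 0 0;0.03 0.0028 0 0.096 0 0 0;0.03 0.0028 0 0.098 0 0 0;0.03 0.0028 0 0.098 0 0 0'
```

```text
t: 13.37
tool_pos: [0.6166, -0.0883, 0.0216]
tool_rot: [2.02, 2.403, 0.002]
contact_force: [-0.2, 0.5, -5.4]
opening: 0.0446
grip_force: 64.9
```

```bash
python3 -m jog '0.03 0 -0.001 0.002 0 0 0;0.03 0 -0.001 0.003 0 0 0;0.03 0 -0.001 0.003 0 0 0;0.03 0 -0.001 0.003 0 0 0'
```

```text
t: 13.7
tool_pos: [0.6165, -0.0884, 0.021]
tool_rot: [2.019, 2.402, 0.003]
contact_force: [-2.4, 0.6, 5.5]
opening: 0.0453
grip_force: 66.3
```

In contact with the pad. Release, then go to the whetstone.

```bash
python3 -m jog '0.085 0 0 0 0 0 0;0.085 0 0 0 0 0 0;0.085 0 0 0 0 0 0;0.085 0 0 0 0 0 0;0.085 0 0 0 0 0 0;0.085 0 0 -0.03 0 0 0;0.085 0 0 -0.06 0 0 0;0.085 0 0 -0.1 0 0 0;0.085 0 0 -0.1 0 0 0;0.085 0 0 -0.1 0 0 0';  python3 to.py .6015,.084,.12,.389
```

```text
t: 14.53
tool_pos: [0.6168, -0.0887, 0.1211]
tool_rot: [2.017, 2.4, 0.005]
contact_force: [-0.3, -0.9, -0.0]
opening: 0.0849
grip_force: 0.0
d [0.1727 0.0146 0.0006] rv [ 0.006  0.004 -0.216] rows 4.2 1.7 q6->-0.25
```

```bash
python3 -m jog '0.085 0.1727 0.0146 0 0 0 -0.216;0.085 0.1727 0.0146 0 0 0 -0.216;0.085 0.1727 0.0146 0 0 0 -0.216;0.085 0.1727 0.0146 0 0 0 -0.216;0.085 0.1727 0.0146 0 0 0 -0.216;0.085 0.1727 0.0146 0 0 0 -0.216;0.085 0.1727 0.0146 0 0 0 -0.216;0.085 0.1727 0.0146 0 0 0 -0.216;0.085 0.1727 0.0146 0 0 0 -0.216';  python3 to.py .6015,.084,.01,.389; python3 - <<'E'
from h import *
for k,q in(("vblock",[.614,-.089,1.74]),("whetstone",[.6015,.084,1.96])):
  for n in ("top","scene"):
    ctrl.get_image(n)
    for d in ctrl.cut_out(n,k):
        c=np.argwhere(d["mask"]).mean(0)[::-1]
        if np.hypot(*(c-proj(n,[[q[0],q[1],.015]])[0]))<10: print(k,n,d["p"],fit(k,{n:d["mask"].astype(np.float32)},q,z=.004 if k=="vblock" else 0))
E
```

```text
t: 15.28
tool_pos: [0.599, 0.083, 0.1165]
tool_rot: [-1.753, -2.607, 0.001]
contact_force: [-0.3, -0.1, 0.5]
opening: 0.0852
grip_force: 0.0
d [-0.      0.0027  0.1065] rv [-0.001  0.    -0.002] rows 2.6 0.0 q6->-0.25
vblock top 0.87 (array([ 0.61943694, -0.08809952,  1.74644788]), np.float64(0.05715090036392212))
vblock scene 0.83 (array([ 0.61772509, -0.08812622,  1.7474327 ]), np.float64(0.09854714572429657))
vblock scene 0.65 (array([ 0.617529  , -0.03698676,  0.26401512]), np.float64(0.7454855442047119))
```

V-block is down, about 4 mm off with yaw good. Now the whetstone.

```bash
python3 -m jog '0.085 0 0.0027 0.03 0 0 0;0.085 0 0.0027 0.06 0 0 0;0.085 0 0.0027 0.08 0 0 0;0.085 0 0.0027 0.095 0 0 0;0.085 0 0.0027 0.104 0 0 0;0.085 0 0.0027 0.106 0 0 0;0.085 0 0.0027 0.106 0 0 0;0.07 0 0.0027 0.106 0 0 0;0.06 0 0.0027 0.106 0 0 0;0.055 0 0.0027 0.106 0 0 0;0.05 0 0.0027 0.106 0 0 0;0.045 0 0.0027 0.106 0 0 0;0.03 0 0.0027 0.106 0 0 0;0.03 0 0.0027 0.106 0 0 0;0.03 0 0.0027 0.106 0 0 0;0.03 0 0.0027 0.106 0 0 0;0.03 0 0.0027 0.106 0 0 0' 60
```

```text
t: 17.1
tool_pos: [0.602, 0.0857, 0.0118]
tool_rot: [1.75, 2.608, 0.001]
contact_force: [-0.7, -0.9, 5.6]
opening: 0.0408
grip_force: 64.4
```

```bash
python3 -m jog '0.03 0 0 -0.01 0 0 0;0.03 0 0 -0.02 0 0 0;0.03 0 0 -0.03 0 0 0;0.03 0 0 -0.05 0 0 0;0.03 0 0 -0.08 0 0 0;0.03 0 0 -0.1 0 0 0;0.03 0 0 -0.1 0 0 0;0.03 0 0 -0.1 0 0 0;0.03 0 0 -0.1 0 0 0';  python3 to.py .4525,-.1861,.11,.189
```

```text
t: 17.85
tool_pos: [0.6004, 0.0856, 0.1096]
tool_rot: [-1.749, -2.607, 0.002]
contact_force: [-1.1, 0.2, -3.6]
opening: 0.0405
grip_force: 63.7
d [-1.953e-01 -2.400e-01 -1.000e-04] rv [-0.002 -0.001  0.2  ] rows 7.4 1.6 q6->-0.58
```

```bash
python3 -m jog '0.03 -0.03 -0.035 0 0 0 0.05;0.03 -0.055 -0.07 0 0 0 0.1;0.03 -0.08 -0.1 0 0 0 0.15;0.03 -0.11 -0.13 0 0 0 0.2;0.03 -0.135 -0.165 0 0 0 0.2;0.03 -0.16 -0.2 0 0 0 0.2;0.03 -0.18 -0.225 0 0 0 0.2;0.03 -0.1953 -0.24 0 0 0 0.2;0.03 -0.1953 -0.24 0 0 0 0.2;0.03 -0.1953 -0.24 0 0 0 0.2;0.03 -0.1953 -0.24 0 0 0 0.2;0.03 -0.1953 -0.24 0 0 0 0.2;0.03 -0.1953 -0.24 0 0 0 0.2'; python3 to.py .4525,-.1861,.02,.189; python3 - <<'E'
from h import *
cv2.imwrite('pics/w.png',cv2.resize(ctrl.get_image('scene')[80:200,140:300,::-1],(800,600)))
E
```

```text
t: 18.93
tool_pos: [0.4536, -0.1849, 0.1104]
tool_rot: [-1.999, -2.422, 0.0]
contact_force: [0.6, 0.4, -3.7]
opening: 0.0409
grip_force: 63.7
d [-0.001  -0.0012  0.0904] rv [-0.001 -0.001  0.002] rows 2.2 0.0 q6->-0.58
```

View pics/w.png

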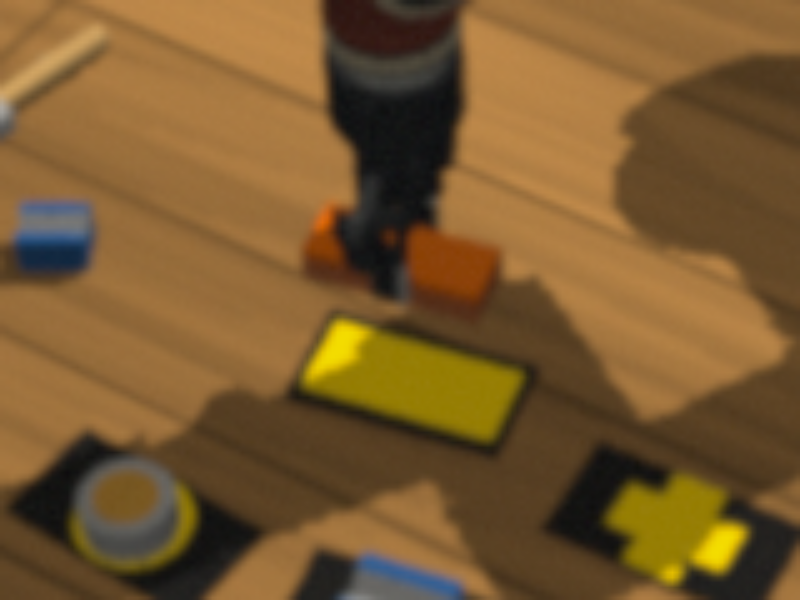

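The stone is held level across its middle at (405,255), above the long silhouette at (415,380). I'll lower it slowly.

```bash
python3 -m jog '0.03 -0.001 -0.001 0.025 0 0 0;0.03 -0.001 -0.001 0.05 0 0 0;0.03 -0.001 -0.001 0.065 0 0 0;0.03 -0.001 -0.001 0.075 0 0 0;0.03 -0.001 -0.001 0.081 0 0 0;0.03 -0.001 -0.001 0.085 0 0 0;0.03 -0.001 -0.001 0.088 0 0 0;0.03 -0.001 -0.001 0.09 0 0 0;0.03 -0.001 -0.001 0.091 0 0 0;0.03 -0.001 -0.001 0.092 0 0 0;0.03 -0.001 -0.001 0.092 0 0 0;0.03 -0.001 -0.001 0.092 0 0 0'
```

```text
t: 19.98
tool_pos: [0.4529, -0.1874, 0.0194]
tool_rot: [2.001, 2.421, 0.0]
contact_force: [-0.7, -0.3, -3.8]
opening: 0.0404
grip_force: 63.6
```

```bash
python3 -m jog '0.03 0 0 0.001 0 0 0;0.03 0 0 0.002 0 0 0;0.03 0 0 0.003 0 0 0;0.03 0 0 0.004 0 0 0;0.03 0 0 0.005 0 0 0;0.03 0 0 0.005 0 0 0'
```

```text
t: 20.48
tool_pos: [0.4528, -0.1873, 0.0158]
tool_rot: [-2.001, -2.42, 0.001]
contact_force: [-6.8, 4.8, 11.3]
opening: 0.0403
grip_force: 65.5
```

```bash
python3 -m jog '0.043 0 0 0 0 0 0;0.046 0 0 0 0 0 0;0.05 0 0 0 0 0 0;0.06 0 0 0 0 0 0;0.075 0 0 0 0 0 0;0.075 0 0 0 0 0 0;0.075 0 0 -0.02 0 0 0;0.075 0 0 -0.05 0 0 0;0.075 0 0 -0.09 0 0 0;0.075 0 0 -0.11 0 0 0;0.075 0 0 -0.11 0 0 0;0.075 0 0 -0.11 0 0 0';  python3 to.py .4575,.1715,.13,.05 .4575,.1715,.13,1.62
```

```text
t: 21.48
tool_pos: [0.4537, -0.1878, 0.1257]
tool_rot: [2.0, 2.418, 0.001]
contact_force: [0.9, -0.7, -0.5]
opening: 0.0748
grip_force: 0.0
d [ 0.3522  0.0713 -0.005 ] rv [0.003 0.002 0.139] rows 8.6 1.1 q6->0.31
d [ 0.3522  0.0713 -0.005 ] rv [ 0.     0.004 -1.431] rows 8.6 11.4 q6->-1.26
```

```bash
python3 -m jog '0.075 0.3522 0.0713 -0.005 0 0 0.139;0.075 0.3522 0.0713 -0.005 0 0 0.139;0.075 0.3522 0.0713 -0.005 0 0 0.139;0.075 0.3522 0.0713 -0.005 0 0 0.139;0.075 0.3522 0.0713 -0.005 0 0 0.139;0.075 0.3522 0.0713 -0.005 0 0 0.139;0.075 0.3522 0.0713 -0.005 0 0 0.139;0.075 0.3522 0.0713 -0.005 0 0 0.139;0.075 0.3522 0.0713 -0.005 0 0 0.139;0.075 0.3522 0.0713 -0.005 0 0 0.139;0.075 0.3522 0.0713 -0.005 0 0 0.139;0.075 0.3522 0.0713 -0.005 0 0 0.139;0.075 0.3522 0.0713 -0.005 0 0 0.139';  python3 to.py .4575,.1715,.029,.05; python3 - <<'E'
from h import *
k,q="whetstone",[.454,-.186,1.76]
for n in ("top","scene"):
    ctrl.get_image(n)
    for d in ctrl.cut_out(n,k):
        c=np.argwhere(d["mask"]).mean(0)[::-1]
        if np.hypot(*(c-proj(n,[[q[0],q[1],.015]])[0]))<10: print(k,n,d["p"],fit(k,{n:d["mask"].astype(np.float32)},q,z=.004))
E
```

```text
t: 22.57
tool_pos: [0.456, 0.1709, 0.1278]
tool_rot: [-2.166, -2.274, 0.003]
contact_force: [0.2, -0.1, 0.6]
opening: 0.0748
grip_force: 0.0
d [0.0006 0.0018 0.0988] rv [-0.002  0.001 -0.001] rows 2.4 0.0 q6->0.31
whetstone top 0.75 (array([ 0.45628101, -0.1911114 ,  1.77939239]), np.float64(0.08202526718378067))
whetstone scene 0.64 (array([ 0.45381288, -0.18787272,  1.74506381]), np.float64(0.04413043335080147))
```

Whetstone is on its pad, 2–5 mm off and aligned. Now the knob.

```bash
python3 -m jog '0.075 0.0006 0.0018 0.03 0 0 0;0.075 0.0006 0.0018 0.06 0 0 0;0.075 0.0006 0.0018 0.08 0 0 0;0.075 0.0006 0.0018 0.092 0 0 0;0.075 0.0006 0.0018 0.098 0 0 0;0.075 0.0006 0.0018 0.098 0 0 0;0.02 0.0006 0.0018 0.098 0 0 0;0.02 0.0006 0.0018 0.098 0 0 0;0.02 0.0006 0.0018 0.098 0 0 0;0.02 0.0006 0.0018 0.098 0 0 0;0.02 0.0006 0.0018 0.098 0 0 0;0.02 0.0006 0.0018 0.098 0 0 0;0.02 0.0006 0.0018 0.098 0 0 0;0.02 0.0006 0.0018 0.098 0 0 0;0.02 0.0006 0.0018 0.098 0 0 0' 60; python3 -m jog '0.02 0 0 -0.02 0 0 0;0.02 0 0 -0.05 0 0 0;0.02 0 0 -0.08 0 0 0;0.02 0 0 -0.08 0 0 0;0.02 0 0 -0.08 0 0 0;0.02 0 0 -0.08 0 0 0';  python3 to.py .4685,.0082,.11,-.736
```

```text
t: 24.02
tool_pos: [0.4595, 0.1731, 0.0327]
tool_rot: [2.164, 2.275, 0.003]
contact_force: [-1.6, -0.1, 7.0]
opening: 0.03
grip_force: 59.9
t: 24.52
tool_pos: [0.4577, 0.1726, 0.1102]
tool_rot: [-2.165, -2.276, 0.001]
contact_force: [-0.8, -0.2, -1.9]
opening: 0.0296
grip_force: 59.8
d [-0.1648  0.0026  0.0003] rv [-0.001  0.001  0.786] rows 4.0 6.3 q6->0.75
```

```bash
python3 -m jog '0.02 -0.1648 0.0026 0 0 0 0.786;0.02 -0.1648 0.0026 0 0 0 0.786;0.02 -0.1648 0.0026 0 0 0 0.786;0.02 -0.1648 0.0026 0 0 0 0.786;0.02 -0.1648 0.0026 0 0 0 0.786;0.02 -0.1648 0.0026 0 0 0 0.786;0.02 -0.1648 0.0026 0 0 0 0.786;0.02 -0.1648 0.0026 0 0 0 0.786;0.02 -0.1648 0.0026 0 0 0 0.786;0.02 -0.1648 0.0026 0 0 0 0.786;0.02 -0.1648 0.0026 0 0 0 0.786';  python3 to.py .4685,.0082,.041,-.736; python3 - <<'E'
from h import *
cv2.imwrite('pics/s.png',cv2.resize(ctrl.get_image('scene')[120:240,200:360,::-1],(800,600)))
E
```

```text
t: 25.43
tool_pos: [0.4687, 0.0086, 0.1103]
tool_rot: [-2.871, -1.275, 0.002]
contact_force: [-1.0, 0.5, -2.1]
opening: 0.03
grip_force: 59.9
d [-0.0003  0.0002  0.0693] rv [-0.001  0.001  0.001] rows 1.7 0.0 q6->0.75
```

View pics/s.png

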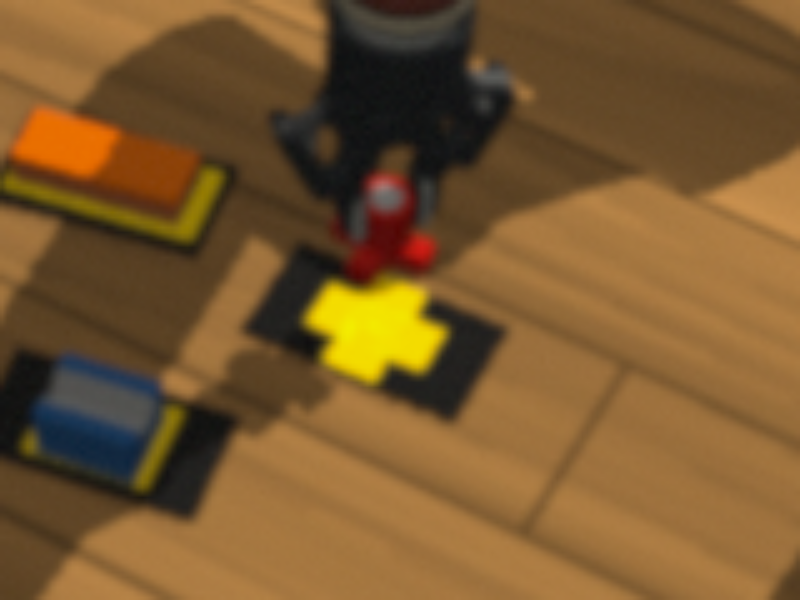

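The knob hangs upright at (390,230) with its arms parallel to the plus at (375,330). Contact is expected at TCP z of about 0.0367.

```bash
python3 -m jog '0.02 0 0 0.03 0 0 0;0.02 0 0 0.05 0 0 0;0.02 0 0 0.06 0 0 0;0.02 0 0 0.066 0 0 0;0.02 0 0 0.07 0 0 0;0.02 0 0 0.072 0 0 0;0.02 0 0 0.074 0 0 0;0.02 0 0 0.075 0 0 0;0.02 0 0 0.075 0 0 0;0.02 0 0 0.075 0 0 0'
```

```text
t: 26.32
tool_pos: [0.4698, 0.0082, 0.0367]
tool_rot: [2.871, 1.273, 0.002]
contact_force: [-0.7, -0.3, -1.2]
opening: 0.0303
grip_force: 60.1
```

```bash
python3 -m jog '0.02 0 0 0.001 0 0 0;0.02 0 0 0.001 0 0 0;0.035 0 0 0.001 0 0 0;0.045 0 0 0.001 0 0 0;0.06 0 0 0.001 0 0 0;0.06 0 0 0.001 0 0 0;0.06 0 0 0.001 0 0 0;0.06 0 0 -0.02 0 0 0;0.06 0 0 -0.05 0 0 0;0.06 0 0 -0.09 0 0 0;0.06 0.03 0 -0.13 0 0 0;0.06 0.07 0 -0.16 0 0 0;0.06 0.11 0 -0.18 0 0 0;0.06 0.15 0 -0.18 0 0 0;0.06 0.19 0 -0.18 0 0 0;0.06 0.19 0 -0.18 0 0 0;0.06 0.19 0 -0.18 0 0 0'; python3 - <<'E'
from h import *
T=dict(whetstone=([.4541,-.1861,1.76],.004),vblock=([.6141,-.0888,1.744],.004),star_knob=([.4692,.0082,1.62],.004),disc_anvil=([.63,-.2683,0],.004),oil_can=([.4415,.3587,0],0))
for n in ("top","scene"):
  im=ctrl.get_image(n);cv2.imwrite(f"pics/end_{n}.png",cv2.resize(im[130:270,100:400,::-1] if n=="top" else im[90:260,120:420,::-1],None,fx=2.66,fy=2.66,interpolation=2))
  for k,(q,z) in T.items():
    for d in ctrl.cut_out(n,k):
        c=np.argwhere(d["mask"]).mean(0)[::-1]
        if np.hypot(*(c-proj(n,[[q[0],q[1],.015]])[0]))<14:
            x,e=fit(k,{n:d["mask"].astype(np.float32)},q,z=z);print(k,n,round(d["p"],2),np.round(x-q,3),round(e,2))
E
```

```text
t: 27.73
tool_pos: [0.5983, 0.1516, 0.2159]
tool_rot: [-2.87, -1.278, -0.001]
contact_force: [-0.9, -0.8, 0.3]
opening: 0.0596
grip_force: 0.0
whetstone top 0.89 [ 0.002 -0.004  0.004] 0.05
vblock top 0.79 [0.005 0.    0.002] 0.05
star_knob top 0.72 [ 0.002 -0.001 -0.055] 0.12
disc_anvil top 0.73 [ 0.006 -0.001  0.044] 0.05
oil_can top 0.54 [ 0.001 -0.001  0.159] 0.11
whetstone scene 0.68 [-0.001 -0.002  0.029] 0.14
vblock scene 0.76 [0.003 0.003 0.003] 0.07
star_knob scene 0.61 [ 0.002 -0.002  0.14 ] 0.42
disc_anvil scene 0.59 [0.003 0.    0.122] 0.06
oil_can scene 0.52 [ 0.001 -0.003  0.235] 0.13
```

View pics/end_top.png

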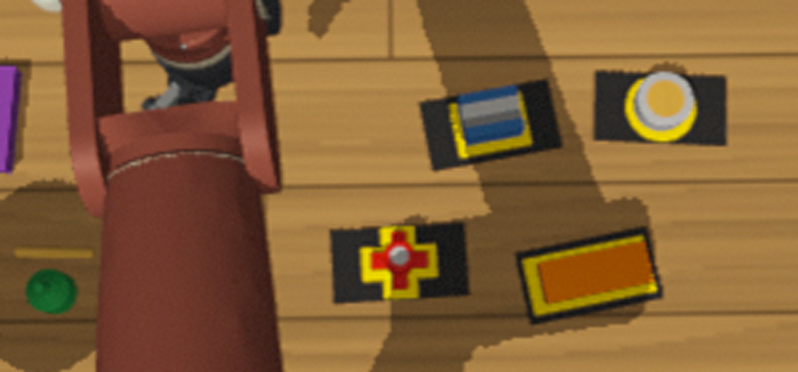

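View pics/end_scene.png

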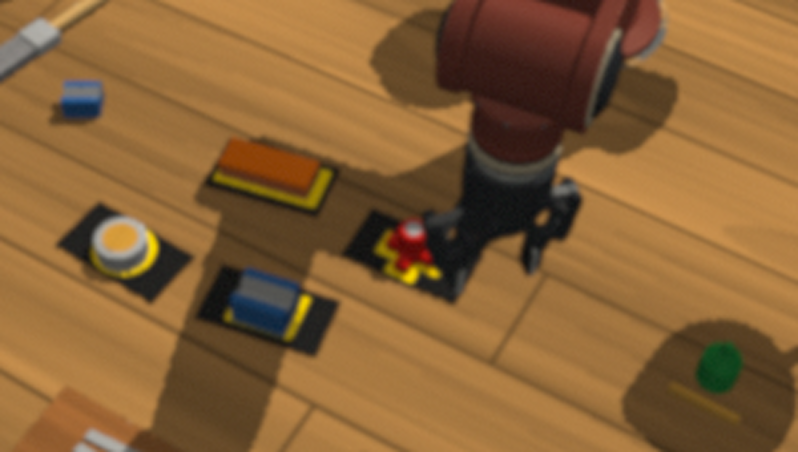

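All four tools sit flat inside their silhouettes, at most 6 mm off centre. In the top view: anvil (665,103), V-block (492,115), knob (399,258) and stone (597,272). The oil can hasn't moved and the gripper is clear.

```bash
python3 -c "
from station import ctrl
print(ctrl.finish_job())"
```

```text
the job is handed in; nothing more can be done
None
```

The job is handed in at about 28 s: all four tools stand flat on their own pads, by my camera fits at most 6 mm off centre and lined up with their silhouettes, and the oil can is where it was; `finish_job()` returned no verdict.

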